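# Let the paper pile down on its hoist

## Task

The paper pile on the hoist stands too high: lift the pawl by its red knob clear of the toothed wheel so that the pile sinks, until the top of the pile is as near level with the red pointer as the teeth allow. Then put the pawl back into the tooth space and push it fully home so that it holds the pile, firmly but without ever forcing it against the wheel, and let go; leave the steel weight lying on the pile and the other things where they are.

Things in the scene. Friction and masses are not known exactly. Their poses are not given: they have to be found in the camera images.
- hoist: Pile hoist, fixed, new place and yaw each time: green base plate 320 x 420 x 12 mm, toothed wheel and pawl on its right (-y), paper pile on its left. Origin on the table below the wheel's axle, in the wheel's mid-plane; y along the axle to the pile, x away from the pawl's pivot. Paper at x -32 to 148, y 112 to 298; bearing cheek y 22 to 32, top z 126; rack column x -56 to -40, y 39 to 73, top z 200.
- ratchet: Steel ratchet wheel, 120 mm over the tips, 14 mm thick, upright, centre (origin) 105 mm above the table. 12 saw teeth, 10 mm deep: steep face, 4 mm tip, sloping back, 8 mm of bare root, next steep face. The pile's weight always drives its top towards the pawl's pivot (hoist -x), steep faces against the nose; a damper slows it to 0.13 to 0.22 rad/s.
- axle (a point): Centre of the ratchet wheel, on its axis and in its mid-plane.
- pile: Pile board with rack and paper (block 101 mm thick), slides straight up and down on the wheel's pinion: 10.5 mm per tooth. With the pawl clear it sinks by itself, 2.7 to 4.4 mm/s; with the pawl in a tooth space it sinks until the next steep face meets the nose. It starts hanging on a tooth, so it can stop only at whole teeth (10.5 mm steps) below its start, and cannot be wound up again here.
- pile_top (a point): Middle of the paper's top face (180 x 185 mm).
- pawl: Steel pawl, lever 12 mm wide. Origin on its pivot, 75 mm to hoist -x of the axle and 172 mm above the table (+-2 mm, slotted bracket); x along the lever to the nose, z up, y along the axle. Swings up to 0.6 rad. A friction washer makes the pivot stiff (9 N at the knob): it stays where left. Starts 2 to 6 mm short of full depth, loaded. Seating takes a 12 to 20 N push at the knob; over 25 N bruises the teeth.
- pawl_knob (a point): Centre of the pawl's red ball knob, 24 mm across: 105 mm from the pivot along the pawl's x and 34 mm above it; about 206 mm above the table with the pawl home. Swings about the pivot: a nose lift of 10 mm raises it 14 mm and draws it 5 mm towards the pivot. Nothing within 80 mm beside it along the hoist's y.
- pawl_nose (a point): Centre of the pawl's rounded nose (radius 4 mm), above the axle, 75 mm from the pivot along the pawl's x and 13 mm below it. 54 mm from the axle when fully home on the wheel's root with a steep face against it, over 64 mm when clear of the tips. Pressed on a tooth's tip or back it goes no deeper, but follows the back down as the wheel turns.
- pointer: Red pointer clamped on the gauge rod (hoist x 165, y 205, top at z 237) on the far side of the pile, at a new height each time; blade 60 mm long, 6 mm high, 4 mm from the paper.
- pointer_mark (a point): Upper edge of the pointer's blade: the height wanted for the top of the pile. At the start the pile top is 20 to 43 mm above it.
- weight: Steel paper weight 70 x 45 x 26 mm lying on the pile, riding down with it. Origin under its centre.
- crank: Bystander: loose crank, 120 mm long, on the table right of the hoist, its wooden grip standing 79 mm high.
- wrench: Bystander: 170 mm wrench lying right of the hoist.
- ink_tin: Bystander: grey tin 84 mm across, 75 mm high, left of the hoist.
- glue: Bystander: white glue bottle 64 mm across, 170 mm high, left of the hoist.
- paste_brush: Bystander: brush 200 mm long, lying left of the hoist.
- stamp: Bystander: hand stamp 55 x 40 mm, 103 mm high, left of the hoist.
There are look-alikes about, which are no part of the job. What is shaped like the weight but pink or yellow is not meant.

How it is judged:
On the way, in this order (a step that is already met when the one before it is completed fails the run):
1. the pawl is lifted clear of the tooth tips (nose more than 64 mm from the axle) (distance between pawl_nose and axle above 0.064 m), for 0.2 s.
2. the pile has sunk to the pointer and hangs on the pawl, which is fully home (distance between pawl_nose and axle below 0.0542 m and z of pile_top in the frame of pointer_mark between -0.008 and 0.008 m and angular speed of ratchet below 0.03 rad/s and contact force between pawl and ratchet above 2 N), for 0.3 s.
At the end, for the whole second after the job is handed in: The top of the pile is within 8 mm of the pointer's upper edge, the wheel stands still with a tooth bearing on the pawl, the pawl's nose is fully home (bottomed in the tooth space: less than 54.2 mm from the axle), and the weight lies flat on the pile (all of step 2 and z of weight in the frame of pile_top between -0.004 and 0.006 m); the robot touches nothing.
It fails at once if the pawl was forced: pressed against the wheel with more than 40 N (contact force between pawl and ratchet above 40 N).
It fails at once if the weight was pushed about or off the pile (horizontal distance between weight and pile_top above 0.075 m).
It fails at once if a bystander (crank, wrench, tin, bottle, brush, stamp) was moved more than 20 mm (distance of any of crank, wrench, ink_tin, glue, paste_brush, stamp from where it was at the start of the episode above 0.02 m).
It also fails if it takes over 64 s, if anything falls off the work surface, if the arm or the gripper's body presses on something with over 40 N, if the wrist force passes 120 N, or if a joint passes its speed limit or range.

## Robot

A 6-joint arm with a two-finger parallel gripper is mounted at the origin on the work surface. World frame = base frame: x ahead of the robot, y to its left, z up, the work surface at z = 0. Lengths are in m, angles in rad, forces in N, time in s.
With the tool pointing down it reaches from about 0.25 to 0.8 m from the base axis. Payload 3.9 kg.
Tool frame: the origin (TCP) lies at the very end of the fingers, on their centre line; the grasp point (between the pads) lies 19 mm behind it (env.grasp_offset is the distance from the TCP to the grasp point, in m); z points along the fingers, x is the direction in which the jaws open and shut, and the axes are right-handed (so a half turn about z gives the same grasp; the last joint's range is limited). The gripper opens to 85 mm and grips with 20 to 120 N. Pads are 22 mm wide; open, the fingers measure 114 mm over their backs; the gripper's body (76 mm by 85 mm) begins 54 mm behind the grasp point. The pads swing forward as they close: fully open they stand 13 mm farther back than shut.
Start: joints at [1.255, 0.26, -0.138, 1.173, 0, 1.571], TCP at [0.163, 0.499, 0.203] pointing down, gripper open.
Joint ranges: [-2.78, 2.78], [-0.83, 1.72], [-1.28, 1.37], [-1.9, 2.12], [-1.57, 1.48], [-3.14, 3.14]. Speed limits (rad/s): [2.57, 2.57, 3.14, 3.14, 3.14, 3.14].

## Interface

Orientations are given as [roll, pitch, yaw] about the fixed x, y, z axes, in that order (R = Rz(yaw) Ry(pitch) Rx(roll)).
In Python, from bench import env, hand, kin, vision, close_job, models, sensors gives the robot as it stands. Calls block until the motion is done:
- env.reach(position, orientation): joint-space move of the TCP to a pose.
- env.move_l(position, rate=0.15, rot=None, max_force=None): straight line of the TCP; rot=None keeps the orientation; rate is the mean speed in m/s. With max_force (N) it stops when the force on the tool has changed by that much, and returns True; else False.
- env.move_j(angles): joint-space move.
- hand.move_gripper(opening, grasp_force=None): finger opening in m; grasp_force is the grip in N (None keeps the last); returns when the fingers have stopped.
- env.hold(seconds).
- kin.solve_ik(position, orientation): joint angles nearest the present ones, or None.
- vision.capture(name): name is "scene" or "top"; returns a dict with "frame" (384x512x3 uint8, blue, green, red), "vfov" (degrees; the focal length in pixels is half the picture's height over the tangent of half this angle, whatever the lens; pixels are square), "cx", "cy" (the principal point, pixels), "xyz" and "orientation" of the camera in the world. Camera axes: x right, y down, z forward; pixel columns grow to the right and rows downward; lengths in m; the calibration is good to about 2 mm. A picture is of the moment at which its call begins. There is no depth.
A pose or a line that the arm cannot do raises env.IKError and nothing moves.
- close_job(): hands the job in, once; it reports no verdict.
Trained networks look in a picture, given as the dict that the camera call returned (one of the last four; its "shot" number tells which), for a name from the list of things; names that differ only in an ending like _2 or _b are one class to them, and where a whole thing is asked for, a point or a joint stands for the part that bears it (a point fixed in the world has none). Each returns a list of dicts, best first, with "score" (0 to 1); they miss things now and then, are a little off and sometimes report something else, mostly with a low value. They report only what shows in the picture. A call takes as long as a camera call. They do not tell look-alikes from the thing itself.
- models.cut_out(label, picture): "region" (384x512 bool, what is visible of it) and "rect" ([left, top, right, bottom] in pixels, round what is visible of it).
Readings, each from a call of its own:
- sensors.read_time_s(): time.
- sensors.read_qpos(): joint angles.
- sensors.read_qd(): joint speeds.
- sensors.read_effort(): joint torques, N m.
- sensors.read_eef_pos(): TCP position.
- sensors.read_tcp_rot(): TCP orientation.
- sensors.read_ft_force(): force on the tool from outside, world axes, zero at the start.
- sensors.read_ft_torque(): the same for the moment, N m.
- sensors.read_gripper_width(): finger opening in m.
Only numpy, scipy, OpenCV 4.12 (cv2) and the standard library are available. Lean on these libraries where they do the work, as an engineer would, in place of code of your own. Each camera call takes 0.05 s, during which the arm holds its last target.

## Working session

There is one attempt and no reset: what is moved stays moved. The work goes in short steps, each a Python script; the robot and the scene stay as the last script left them, time stands still between calls to the robot, and variables do not carry over. Pictures are saved under pics/ and viewed, and the job is handed in when it is done.

```bash
ls; mkdir -p pics
python3 - <<'E'
from bench import env, hand, kin, vision, models, sensors
import cv2,numpy as np
for n in ("scene","top"):
    p=vision.capture(n)
    cv2.imwrite(f"pics/{n}0.png",p["frame"])
    print({k:v for k,v in p.items() if k!="frame"})
    for l in ("pawl_knob","pawl","ratchet","pointer","pile","weight","hoist"):
        for d in models.cut_out(l,p)[:2]: 
            r=d["region"]; ys,xs=np.nonzero(r); print(l,round(d["score"],2),d["rect"],xs.mean().round(1),ys.mean().round(1),r.sum())
print(sensors.read_time_s(),sensors.read_ft_force(),env.grasp_offset)
E
```

```text
pics
{'vfov': 43.84023485391854, 'cx': 253.40420042676007, 'cy': 192.43376044697175, 'xyz': array([ 1.50868711, -0.20057739,  0.90032722]), 'orientation': array([-2.21822713, -0.01378141,  1.27146352]), 'shot': 1}
pawl_knob 0.64 [143.9, 202.2, 192.4, 243.4] 165.2 222.3 740
pawl_knob 0.56 [143.4, 181.9, 162.2, 205.1] 153.5 192.8 195
pawl 0.59 [145.7, 178.7, 161.1, 206.2] 153.4 192.7 200
pawl 0.32 [145.2, 205.5, 189.7, 244.5] 164.9 221.6 684
ratchet 0.57 [143.2, 200.7, 189.9, 244.2] 164.7 221.9 775
pointer 0.73 [245.7, 213.3, 269.4, 229.0] 260.8 224.7 92
pile 0.62 [172.8, 161.7, 290.9, 257.7] 239.9 207.0 6457
weight 0.89 [318.3, 222.7, 337.7, 243.0] 327.6 233.0 368
weight 0.78 [234.6, 173.4, 254.4, 202.1] 242.8 187.9 463
hoist 0.97 [129.9, 149.5, 315.0, 306.8] 216.3 235.2 16592
{'vfov': 46.85633751238719, 'cx': 258.9149433313816, 'cy': 186.4647679213033, 'xyz': array([0.43751853, 0.10917825, 1.3344694 ]), 'orientation': array([-3.05640225, -0.01388146, -1.59653814]), 'shot': 2}
pawl_knob 0.62 [348.6, 163.7, 358.3, 209.5] 351.4 184.3 332
pawl 0.51 [345.3, 159.0, 360.0, 206.6] 351.3 182.1 264
ratchet 0.79 [317.3, 155.5, 357.2, 199.7] 337.1 178.7 521
pointer 0.54 [257.9, 120.2, 264.2, 129.9] 262.4 128.1 20
pile 0.59 [224.7, 132.0, 335.2, 210.1] 269.0 171.2 5087
weight 0.86 [153.5, 121.8, 178.7, 143.5] 165.4 128.4 348
weight 0.65 [176.8, 154.2, 200.0, 176.7] 187.4 163.4 358
hoist 0.86 [215.5, 118.5, 365.9, 243.7] 287.3 180.9 13576
hoist 0.56 [260.3, 126.1, 266.8, 130.5] 262.3 129.2 21
0.8 [0.78452291 0.21956261 0.10321686] 0.0187
```

Run:
```python
import cv2
a=cv2.imread("pics/scene0.png"); cv2.imwrite("pics/s0c.png",cv2.resize(a[130:320,110:360],None,fx=3.1,fy=3.1,interpolation=cv2.INTER_CUBIC))
b=cv2.imread("pics/top0.png"); cv2.imwrite("pics/t0c.png",cv2.resize(b[100:280,190:400],None,fx=3.2,fy=3.2,interpolation=cv2.INTER_CUBIC))
```

```text
(no output)
```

View pics/s0c.png

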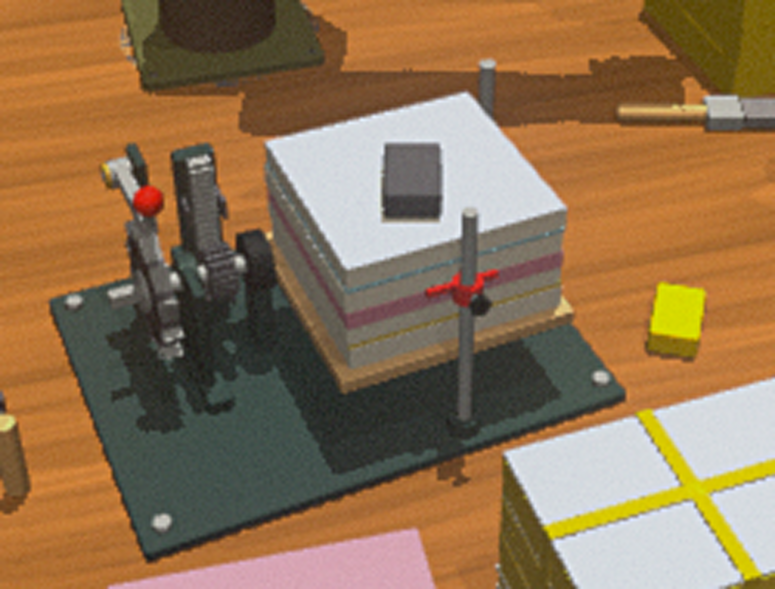

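View pics/t0c.png

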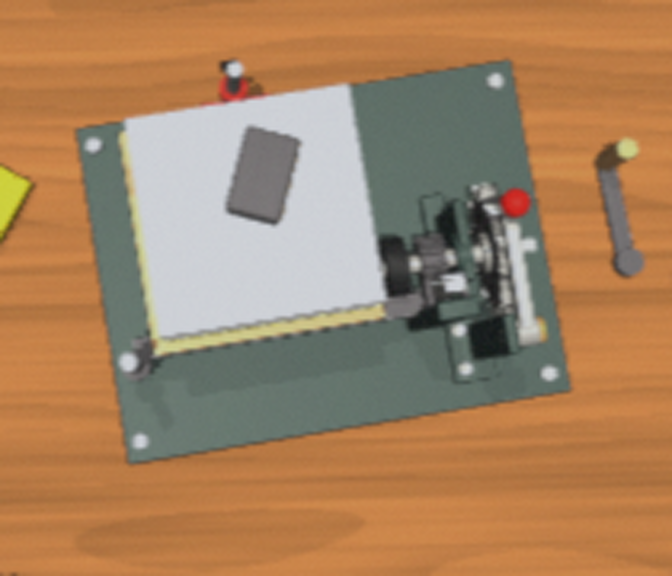

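View pics/scene0.png

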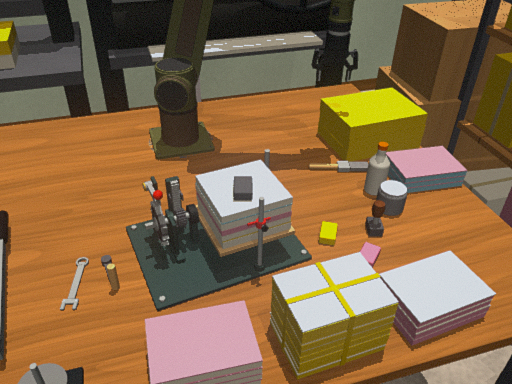

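View pics/top0.png

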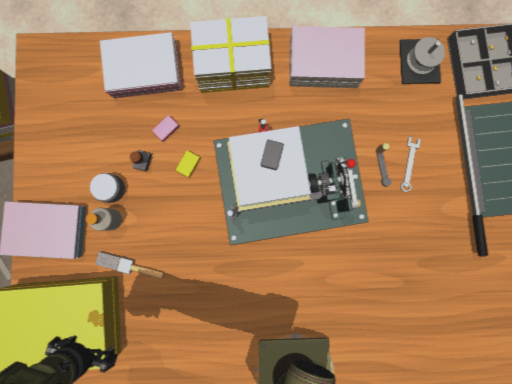

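```bash
cat > h.py <<'E'
import numpy as np, cv2
from scipy.spatial.transform import Rotation as R
from scipy.optimize import least_squares
CAM={'scene':(43.84023485391854,253.40420042676007,192.43376044697175,[1.50868711,-0.20057739,0.90032722],[-2.21822713,-0.01378141,1.27146352]),
'top':(46.85633751238719,258.9149433313816,186.4647679213033,[0.43751853,0.10917825,1.3344694],[-3.05640225,-0.01388146,-1.59653814])}
def proj(c,P):
    v,cx,cy,t,o=CAM[c]; f=192/np.tan(np.radians(v)/2)
    q=(np.atleast_2d(P)-t)@R.from_euler('xyz',o).as_matrix()
    return np.c_[cx+f*q[:,0]/q[:,2],cy+f*q[:,1]/q[:,2]]
def W(x,y,yaw,p):
    p=np.atleast_2d(p); c,s=np.cos(yaw),np.sin(yaw)
    return np.c_[x+c*p[:,0]-s*p[:,1],y+s*p[:,0]+c*p[:,1],p[:,2]]
E
cat > fit.py <<'E'
from h import *
sc=lambda u,v:((u+.5)/3.1-.5+110,(v+.5)/3.1-.5+130)
tc=lambda u,v:((u+.5)/3.2-.5+190,(v+.5)/3.2-.5+100)
def model(q):
    x,y,yaw,zt,zp,th,px,py,kx=q
    c,s=np.cos(th),np.sin(th)
    knob=[-.075+.105*c-.034*s,kx,.172+.105*s+.034*c]
    return x,y,yaw,zt,zp,knob,px,py
def obs(q):
    x,y,yaw,zt,zp,knob,px,py=model(q)
    A,B,C,D=[[148,112],[148,298],[-32,298],[-32,112]]
    z=zt*1000
    O=[]
    for (uv,p) in [((345,269),A),((566,211),B),((468,93),C),((266,143),D)]: O.append(('scene',sc(*uv),[*p,z],'paper'))
    for (uv,p) in [((125,118),B),((350,84),A),((384,303),D),((157,340),C)]: O.append(('top',tc(*uv),[*p,z],'paper'))
    O.append(('scene',sc(470,211),[165,205,237],'rod'));O.append(('top',tc(235,68),[165,205,237],'rod'))
    O.append(('scene',sc(149,200),np.array(knob)*1e3,'knob'));O.append(('top',tc(516,203),np.array(knob)*1e3,'knob'))
    P=lambda a,b:[px*1e3+a*320,py*1e3+b*420,12]
    O+=[('scene',sc(52,302),P(0,0),'pl'),('scene',sc(148,555),P(1,0),'pl'),('scene',sc(625,395),P(1,1),'pl')]
    O+=[('top',tc(511,61),P(1,0),'pl'),('top',tc(570,390),P(0,0),'pl'),('top',tc(130,462),P(0,1),'pl'),('top',tc(78,130),P(1,1),'pl')]
    # pointer blade: x~152-156 , y 205+-30
    O+=[('scene',sc(428,290),[154,175,zp*1e3],'ptr'),('scene',sc(498,270),[154,235,zp*1e3],'ptr')]
    return x,y,yaw,O
def res(q):
    x,y,yaw,O=obs(q)
    return np.array([ (proj(c,W(x,y,yaw,np.array(p)/1e3))[0]-uv) for c,uv,p,n in O]).ravel()
r=least_squares(res,[.4,-.05,.15,.2,.17,.02,-.15,-.1,0],loss='soft_l1')
q=r.x; print(q.round(4)); print(np.sqrt(np.diag(np.linalg.inv(r.jac.T@r.jac))).round(4))
x,y,yaw,O=obs(q)
for o,e in zip(O,res(q).reshape(-1,2)): print(o[0],o[3],np.round(o[1],1),e.round(2))
print('knob',W(x,y,yaw,model(q)[5]),'diff',(q[3]-q[4])*1e3)
E
python3 fit.py
```

```text
[ 0.5592 -0.1467  0.134   0.1963  0.1607  0.0693 -0.1331 -0.0718 -0.0013]
[0.0014 0.0009 0.0048 0.0018 0.0024 0.0234 0.0019 0.0019 0.0023]
scene paper [221.  216.4] [-0.08  0.77]
scene paper [292.2 197.7] [ 0.19 -0.59]
scene paper [260.6 159.7] [-0.22  0.08]
scene paper [195.5 175.8] [-0.68 -0.06]
top paper [228.7 136.5] [-0.92  0.18]
top paper [299.  125.9] [-0.8  -0.18]
top paper [309.7 194.3] [ 0.18 -0.72]
top paper [238.7 205.9] [-0.17 -0.86]
scene rod [261.3 197.7] [-0.08 -0.48]
top rod [263.1 120.9] [-0.71  0.35]
scene knob [157.7 194.2] [-0.54  0.02]
top knob [350.9 163.1] [-0.55  0.22]
scene pl [126.4 227.1] [-1.7  -1.51]
scene pl [157.4 308.7] [-1.67 -0.38]
scene pl [311.3 257.1] [ 0.58 -0.9 ]
top pl [349.3 118.7] [ 0.03 -1.26]
top pl [367.8 221.5] [0.42 0.01]
top pl [230.3 244. ] [-1.19  0.13]
top pl [214.  140.3] [-1.21 -1.53]
scene ptr [247.7 223.2] [-0.73  0.06]
scene ptr [270.3 216.8] [-0.6  -0.09]
knob [[ 0.58654477 -0.14430648  0.21318639]] diff 35.58534467295815
```

Run:
```python
import cv2
a=cv2.imread("pics/scene0.png"); cv2.imwrite("pics/s0z.png",cv2.resize(a[185:245,215:300],None,fx=9,fy=9,interpolation=cv2.INTER_CUBIC))
```

```text
(no output)
```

View pics/s0z.png

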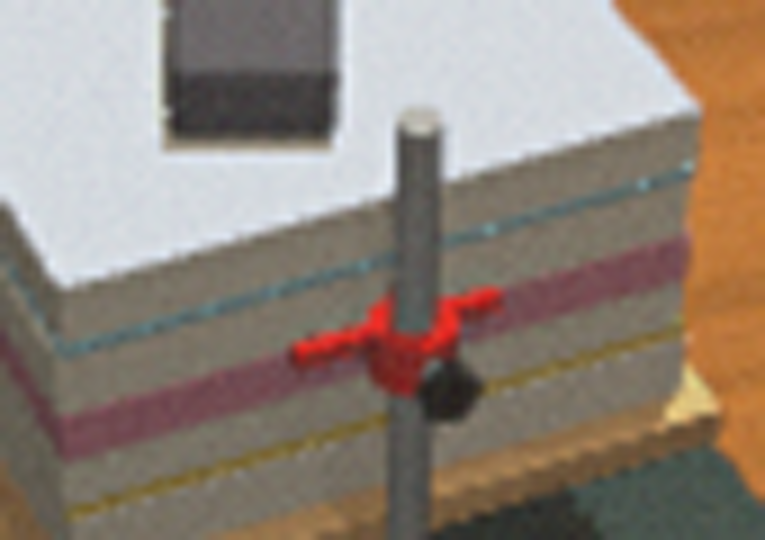

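```bash
cat >> h.py <<'E'
X0,Y0,YAW=0.5592,-0.1467,0.134
def zsolve(uv,xh,c='scene'):
    """height and hoist y of pixel uv lying in hoist plane x=xh"""
    from scipy.optimize import fsolve
    return fsolve(lambda s: proj(c,W(X0,Y0,YAW,np.array([xh,s[0],s[1]])))[0]-uv,[.2,.17])
E
python3 - <<'E'
from h import *
z=lambda u,v:np.array([(u+.5)/9-.5+215,(v+.5)/9-.5+185])
for n,uv,x in [('edgeL',(65,287),.148),('edgeR',(698,110),.148),('e297',(297,221),.148),('e498',(498,164.6),.148),
 ('pL',(297,342),.152),('pR',(498,288),.152),('pL',(297,342),.156),('pR',(498,288),.156)]: print(n,x,zsolve(z(*uv),x).round(4))
E
```

```text
edgeL 0.148 [0.1143 0.1978]
edgeR 0.148 [0.2971 0.1977]
e297 0.148 [0.1789 0.1982]
e498 0.148 [0.2371 0.1982]
pL 0.152 [0.1774 0.1606]
pR 0.152 [0.2366 0.159 ]
pL 0.156 [0.1756 0.1643]
pR 0.156 [0.2345 0.1628]
```

```bash
cat >> h.py <<'E'
def knob(th): 
    c,s=np.cos(th),np.sin(th)
    return W(X0,Y0,YAW,[-.075+.105*c-.034*s,-.0013,.172+.105*s+.034*c])[0]
def snap(vision,n,name):
    p=vision.capture(n); cv2.imwrite(f"pics/{name}.png",p["frame"]); return p
E
python3 - <<'E'
from bench import env, hand, kin, vision, sensors
from h import *
k=np.array([.5865,-.1443,.213]); g=env.grasp_offset
for yaw in (YAW+np.pi/2,YAW-np.pi/2):
    s=kin.solve_ik(k+[0,0,.10],[np.pi,0,yaw]); print(None if s is None else np.round(s,2))
yaw=YAW-np.pi/2
a=kin.solve_ik(k,[np.pi,0,YAW+np.pi/2]); b=kin.solve_ik(k,[np.pi,0,YAW-np.pi/2])
q=sensors.read_qpos()
yaw=min([(abs(s[5]-q[5]),w) for s,w in ((a,YAW+np.pi/2),(b,YAW-np.pi/2)) if s is not None])[1]
print(yaw)
env.move_l([.163,.499,.34],rate=.25)
print(sensors.read_time_s())
env.reach(list(k+[0,0,.09]),[np.pi,0,yaw])
print(sensors.read_time_s(),sensors.read_eef_pos(),sensors.read_tcp_rot(),sensors.read_ft_force())
snap(vision,"scene","s1");snap(vision,"top","t1")
E
```

```text
[-0.24  0.39  0.34  1.52  0.   -0.38]
[-0.24  0.39  0.34  1.52  0.    2.77]
-1.4367963267948967
1.5
4.2167 [ 0.58668883 -0.14334696  0.30312517] [-3.14132243e+00  2.15163008e-04 -1.43530223e+00] [-0.06390936 -0.49634995  0.68695096]
```

Run:
```python
import cv2,numpy as np
a=cv2.imread("pics/s1.png")[80:280,100:320]; b=cv2.imread("pics/t1.png")[90:250,270:440]
a=cv2.resize(a,(440,400),interpolation=3); b=cv2.resize(b,(340,320),interpolation=3); b=cv2.copyMakeBorder(b,0,80,0,0,0)
cv2.imwrite("pics/c1.png",np.hstack([a,b]))
```

```text
(no output)
```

View pics/c1.png

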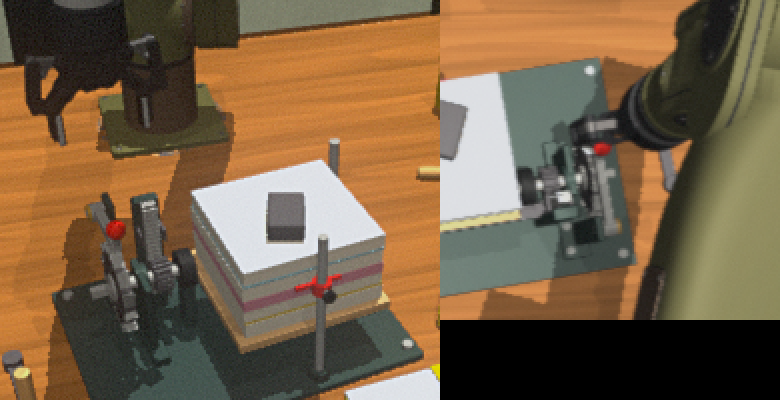

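Run:
```python
from h import *
T=np.array([.5867,-.1433,.303]); y=np.array([-np.sin(YAW),np.cos(YAW),0])*.0425
for c in("scene","top"):
  for d in (0,1,-1):
    p=proj(c,T+d*y+[0,0,.013])[0]; print(c,p, (p-[100,80])*2 if c=="scene" else (p-[270,90])*2+[440,0])
```

```text
scene [152.68914658 157.59308754] [105.37829315 155.18617508]
scene [171.06279078 153.49982976] [142.12558157 146.99965952]
scene [133.80719087 161.79958633] [ 67.61438174 163.59917266]
top [359.61416502 157.1984367 ] [619.22833004 134.39687341]
top [341.68241143 160.04129575] [583.36482286 140.08259151]
top [377.50578233 154.36194077] [655.01156466 128.72388154]
```

Run:
```python
import cv2,numpy as np
a=cv2.imread("pics/s1.png")[100:210,105:205]; b=cv2.imread("pics/t1.png")[120:210,310:400]
a=cv2.resize(a,None,fx=5,fy=5,interpolation=3);
cv2.imwrite("pics/c2.png",a);cv2.imwrite("pics/c3.png",cv2.resize(b,None,fx=5,fy=5,interpolation=3))
```

```text
(no output)
```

View pics/c2.png

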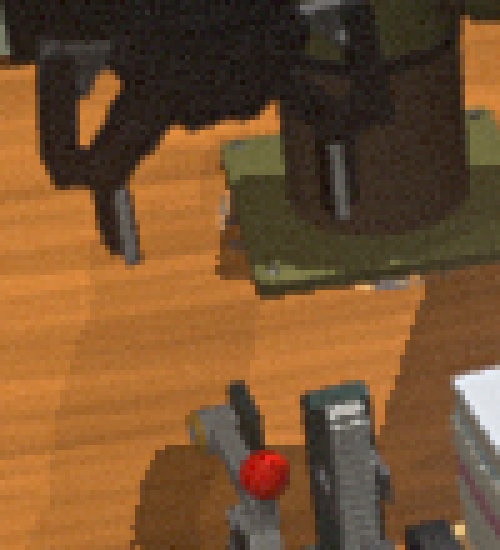

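View pics/c3.png

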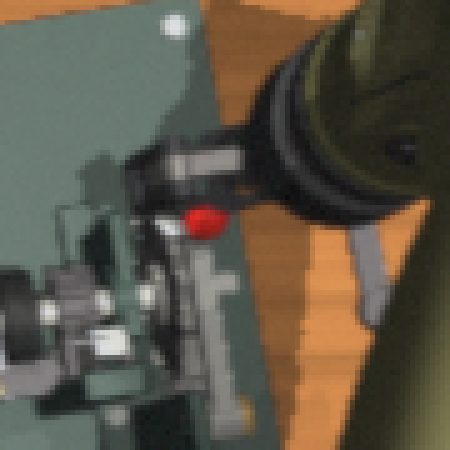

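```bash
python3 - <<'E'
from h import *
T=np.array([.5867,-.1433,.303]); y=np.array([-np.sin(YAW),np.cos(YAW),0])
for c,dx,dz,w in [("scene",0,.013,.0425),("scene",0,.045,.0425),("scene",-.04,.013,.0425),("scene",0,.05,.05),("top",0,.013,.0425),("top",0,.045,.0425),("top",0,.1,.05),("top",-.04,.013,.0425)]:
    print(c,dx,dz,[proj(c,T+s*y*w+[dx,0,dz])[0].round(1) for s in (1,-1)])
# base flange corners check
for c in ("scene","top"): print(c,proj(c,[0,0,0]),proj(c,[0,0,.14]))
E
python3 - <<'E'
from bench import env, hand, kin, vision, sensors
from h import *
print(sensors.read_time_s(),sensors.read_eef_pos(),sensors.read_tcp_rot(),sensors.read_gripper_width(),sensors.read_qpos(),sensors.read_qd())
E
```

```text
scene 0 0.013 [array([171.1, 153.5]), array([133.8, 161.8])]
scene 0 0.045 [array([169.8, 141.3]), array([131.8, 149.4])]
scene -0.04 0.013 [array([168.3, 144.6]), array([132. , 152.4])]
scene 0 0.05 [array([172.8, 138.7]), array([128. , 148.2])]
top 0 0.013 [array([341.7, 160. ]), array([377.5, 154.4])]
top 0 0.045 [array([344.5, 158. ]), array([381.5, 152.1])]
top 0 0.1 [array([346.4, 154.7]), array([392.4, 147.4])]
top -0.04 0.013 [array([342.4, 177.1]), array([378.3, 171.4])]
scene [[180.48294093 140.30430213]] [[177.31611356 105.42219393]]
top [[293.79114716 373.62478323]] [[298.74958054 391.66148538]]
4.3167 [ 0.5866975  -0.1434226   0.30313402] [-3.14131076e+00  7.33824906e-05 -1.43537228e+00] 0.08503090012085295 [-2.39854608e-01  3.87595027e-01  3.08213933e-01  1.49117986e+00
  1.71597572e-04  2.76631403e+00] [ 7.37572422e-04  1.35020903e-03  6.89447790e-04  5.96895122e-05
 -2.44689303e-03  1.88177170e-04]
```

Run:
```python
from bench import env, hand, kin, vision, sensors
from h import *
hand.move_gripper(0.03,30)
print(sensors.read_time_s(),sensors.read_eef_pos(),sensors.read_gripper_width())
a=snap(vision,"scene","s2")["frame"]; b=snap(vision,"top","t2")["frame"]
T=np.array(sensors.read_eef_pos())
a=cv2.resize(a[100:210,105:205],None,fx=5,fy=5,interpolation=3);b=cv2.resize(b[120:210,310:400],None,fx=5,fy=5,interpolation=3)
p=(proj("scene",T)[0]-[105,100]+.5)*5; cv2.drawMarker(a,tuple(p.astype(int)),(0,255,0),0,15)
p=(proj("top",T)[0]-[310,120]+.5)*5; cv2.drawMarker(b,tuple(p.astype(int)),(0,255,0),0,15)
cv2.imwrite("pics/c4.png",a);cv2.imwrite("pics/c5.png",b)
```

```text
4.8917 [ 0.58648807 -0.14436149  0.30296621] 0.02958288456545389
```

View pics/c4.png

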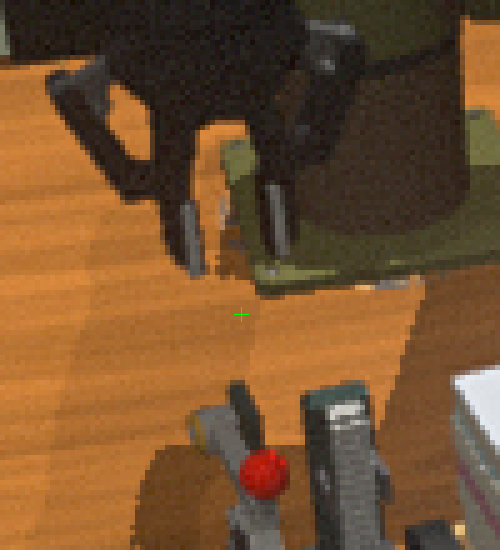

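View pics/c5.png

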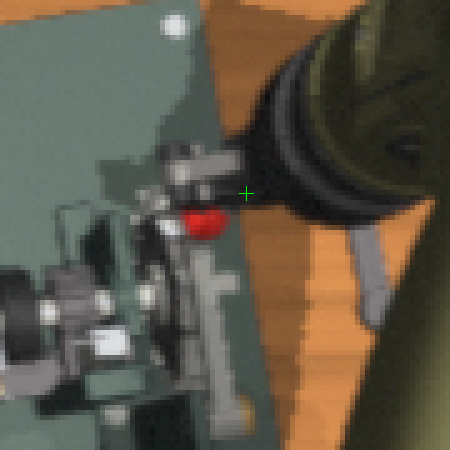

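Run:
```python
from h import *
T=np.array([.5865,-.1444,.303]); yv=np.array([-np.sin(YAW),np.cos(YAW),0])
a=cv2.imread("pics/s2.png")[20:220,60:260]; b=cv2.imread("pics/t2.png")[80:380,250:450]
a=cv2.resize(a,None,fx=3,fy=3,interpolation=3);b=cv2.resize(b,None,fx=2,fy=2,interpolation=3)
for h in np.arange(0,.26,.02):
  p=(proj("scene",T+[0,0,h])[0]-[60,20]+.5)*3; cv2.circle(a,tuple(p.astype(int)),2,(0,255,0),-1)
  p=(proj("top",T+[0,0,h])[0]-[250,80]+.5)*2; cv2.circle(b,tuple(p.astype(int)),2,(0,255,0),-1)
for s in (-.0425,.0425):
  p=(proj("scene",T+s*yv+[0,0,.073])[0]-[60,20]+.5)*3; cv2.circle(a,tuple(p.astype(int)),3,(0,0,255),-1)
  p=(proj("top",T+s*yv+[0,0,.073])[0]-[250,80]+.5)*2; cv2.circle(b,tuple(p.astype(int)),3,(0,0,255),-1)
# base axis
for h in np.arange(0,.3,.05):
  p=(proj("scene",[0,0,h])[0]-[60,20]+.5)*3; cv2.circle(a,tuple(p.astype(int)),2,(255,255,0),-1)
  p=(proj("top",[0,0,h])[0]-[250,80]+.5)*2; cv2.circle(b,tuple(p.astype(int)),2,(255,255,0),-1)
c=np.zeros((600,1000,3),np.uint8)[:, :1000]; c[:,:600]=a; c[:,600:]=b
cv2.imwrite("pics/c6.png",cv2.resize(c,(800,480)))
```

```text
(no output)
```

View pics/c6.png

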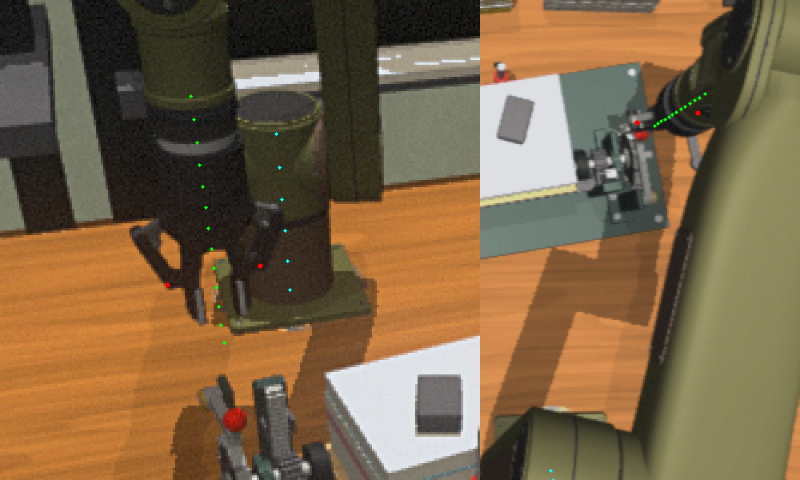

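```bash
cat > look.py <<'E'
from h import *
def look(vision,sensors,tag,T=None):
    a=snap(vision,"scene","s"+tag)["frame"]; b=snap(vision,"top","t"+tag)["frame"]
    T=np.array(sensors.read_eef_pos())
    a=cv2.resize(a[120:240,110:190],None,fx=5,fy=5,interpolation=3);b=cv2.resize(b[120:240,310:390],None,fx=5,fy=5,interpolation=3)
    p=(proj("scene",T)[0]-[110,120]+.5)*5; cv2.drawMarker(a,tuple(p.astype(int)),(0,255,0),0,15)
    p=(proj("top",T)[0]-[310,120]+.5)*5; cv2.drawMarker(b,tuple(p.astype(int)),(0,255,0),0,15)
    cv2.imwrite(f"pics/l{tag}.png",np.hstack([a,b]))
E
python3 - <<'E'
from bench import env, hand, kin, vision, sensors
from look import *
hand.move_gripper(0.055,30)
k=np.array([.5865,-.1443,.213])
print(env.move_l(list(k+[0,0,.0]),rate=.12,max_force=8))
print(sensors.read_time_s(),sensors.read_eef_pos(),sensors.read_ft_force())
look(vision,sensors,"3")
E
```

```text
False
6.2583 [ 0.58701142 -0.14445704  0.21379244] [ 0.20889826 -0.15166542 -0.25273245]
```

View pics/l3.png

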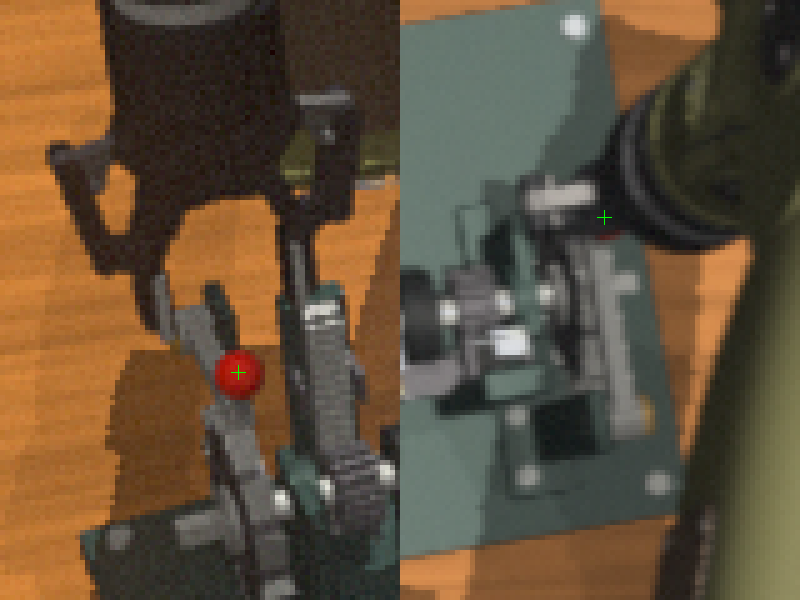

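Run:
```python
from bench import env, hand, kin, vision, sensors
from look import *
k=np.array([.5865,-.1443,.213])
print(env.move_l([.5865,-.1443,.180],rate=.06,max_force=6))
print(sensors.read_time_s(),sensors.read_eef_pos(),sensors.read_ft_force())
look(vision,sensors,"4")
```

```text
False
7.0583 [ 0.58648191 -0.1442936   0.17989697] [-0.13237376 -0.03682127  0.50368823]
```

View pics/l4.png

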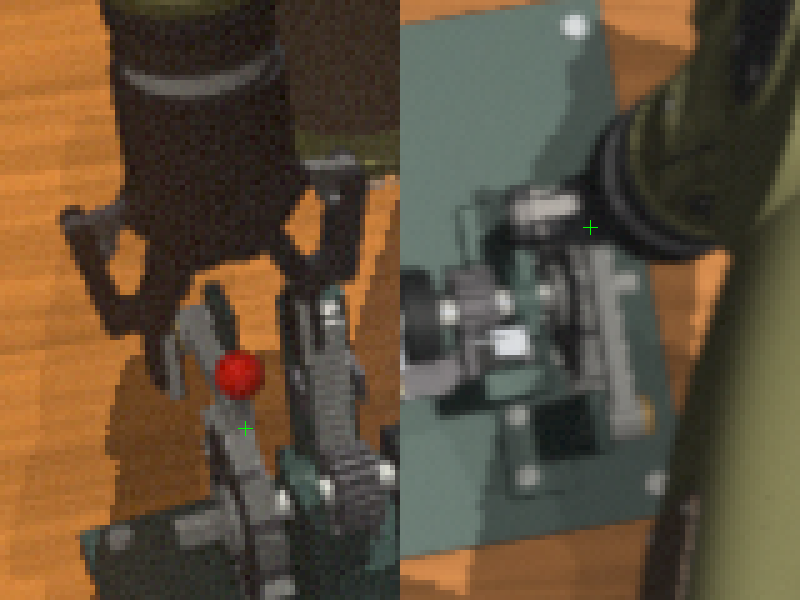

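Run:
```python
import cv2,numpy as np
f=lambda n:cv2.resize(cv2.imread(f"pics/{n}.png")[158:215,135:192],None,fx=7,fy=7,interpolation=cv2.INTER_NEAREST)
cv2.imwrite("pics/c7.png",np.hstack([f("s1"),f("s4")]))
```

```text
(no output)
```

View pics/c7.png

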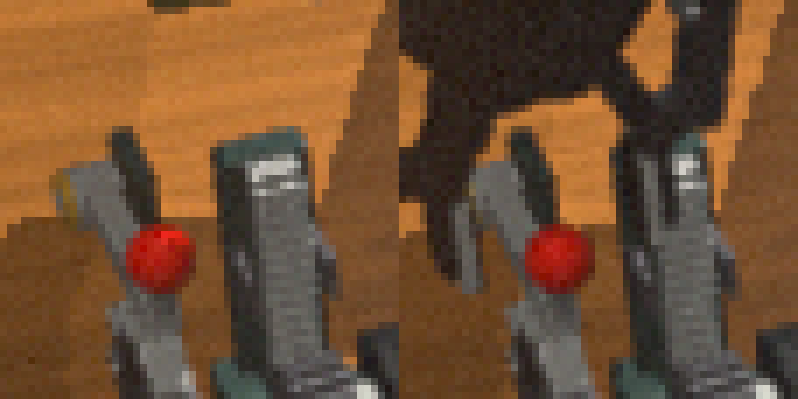

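Run:
```python
from bench import env, hand, kin, vision, sensors
from look import *
print(env.move_l([.5865,-.1443,.169],rate=.05,max_force=6))
hand.move_gripper(0.0,25)
print(sensors.read_time_s(),sensors.read_eef_pos(),sensors.read_ft_force(),sensors.read_ft_torque(),sensors.read_gripper_width())
look(vision,sensors,"5")
```

```text
False
7.9167 [ 0.58670453 -0.14459989  0.16933777] [-0.06061486 -1.22623155  2.14719013] [-0.18219879  0.06502961  0.03713377] 0.021765868349754483
```

View pics/l5.png

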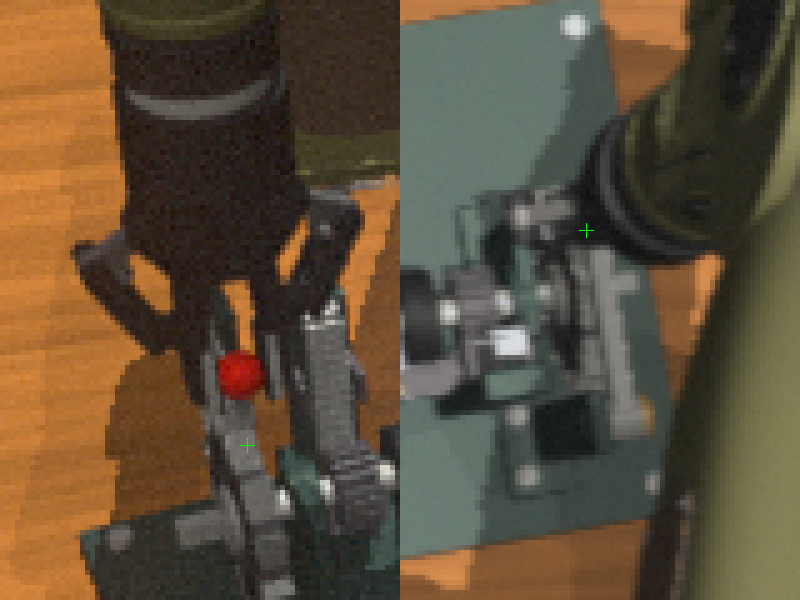

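```bash
cat >> h.py <<'E'
from scipy.ndimage import map_coordinates, gaussian_filter1d
ZG=np.arange(.10,.215,.0005)
def prof(img,xh,ys):
    out=[]
    for z in ZG:
        p=proj('scene',W(X0,Y0,YAW,np.c_[np.full(len(ys),xh),ys,np.full(len(ys),z)]))
        out.append(map_coordinates(img,[p[:,1],p[:,0]],order=1).mean())
    return np.array(out)
YS=np.r_[np.arange(.120,.170,.002),np.arange(.245,.292,.002)]
def topz(frame,near=None):
    g=gaussian_filter1d(prof(frame.astype(float).mean(2),.148,YS),3)   # bright above
    d=np.gradient(g)
    if near is not None: d=np.where(abs(ZG-near)<.012,d,-9)
    i=int(np.argmax(d)); i=min(max(i,3),len(d)-4)
    w=np.clip(d[i-3:i+4],0,None); return (w*ZG[i-3:i+4]).sum()/w.sum(), d[i]
def ptrz(frame,xh=.152,ys=np.r_[np.arange(.179,.190,.001),np.arange(.222,.233,.001)]):
    f=frame.astype(float); r=f[:,:,2]-f[:,:,1]
    g=prof(r,xh,ys); m=g.max(); i=int(np.argmax(g)); b=np.median(g)
    h=(m+b)/2
    j=i
    while g[j]>h:j+=1
    k=i
    while g[k]>h:k-=1
    return ZG[k],ZG[j],m
E
python3 - <<'E'
from h import *
for n in ("0","1","2","3","4","5"):
    f=cv2.imread(f"pics/s{'cene0' if n=='0' else n}.png"); print(n,topz(f),ptrz(f))
f=cv2.imread("pics/scene0.png")
for sl in (np.arange(.179,.190,.001),np.arange(.222,.233,.001)): print(ptrz(f,.152,sl),ptrz(f,.154,sl))
print(knob(.22)-knob(.069))
E
```

```text
0 (np.float64(0.19752632635784506), np.float64(9.328063282256124)) (np.float64(0.15150000000000005), np.float64(0.16100000000000006), np.float64(157.91445075850456))
1 (np.float64(0.19751219793596642), np.float64(9.71279761883693)) (np.float64(0.15100000000000005), np.float64(0.16100000000000006), np.float64(166.37490900551177))
2 (np.float64(0.19751109434864844), np.float64(9.67815103111765)) (np.float64(0.15100000000000005), np.float64(0.16100000000000006), np.float64(165.74354438641708))
3 (np.float64(0.19751203452768748), np.float64(9.696098488510557)) (np.float64(0.15100000000000005), np.float64(0.16100000000000006), np.float64(166.47160640488013))
4 (np.float64(0.19751173867511246), np.float64(9.733135292580187)) (np.float64(0.15150000000000005), np.float64(0.16100000000000006), np.float64(167.7214531024535))
5 (np.float64(0.19751229630803074), np.float64(9.761110545216852)) (np.float64(0.15150000000000005), np.float64(0.16100000000000006), np.float64(167.43876029861306))
(np.float64(0.15300000000000005), np.float64(0.16100000000000006), np.float64(159.31020106198574)) (np.float64(0.15450000000000005), np.float64(0.16250000000000006), np.float64(160.29220271884626))
(np.float64(0.14900000000000005), np.float64(0.16100000000000006), np.float64(157.2539620630756)) (np.float64(0.15250000000000005), np.float64(0.16250000000000006), np.float64(156.33314893422013))
[-0.00729063 -0.00098283  0.01493628]
```

```bash
cat > tr.py <<'E'
from h import *
import json
def tz(vision,near):
    f=vision.capture("scene")["frame"]; z,_=topz(f,near); return z,f
E
python3 - <<'E'
from bench import env, hand, kin, vision, sensors
from tr import *
p0=np.array(sensors.read_eef_pos())
json.dump(p0.tolist(),open("p0.json","w"))
near=.1975
for th in (.12,.17,.22,.25):
    env.move_l(list(p0+knob(th)-knob(.069)),rate=.06)
    z,f=tz(vision,near); near=z
    print(th,round(sensors.read_time_s(),2),np.round(sensors.read_ft_force(),1),sensors.read_gripper_width(),round(z,5),np.round(sensors.read_eef_pos()-p0,4))
cv2.imwrite("pics/s6.png",f)
E
```

```text
0.12 8.32 [ 2.3 -1.8 -4.6] 0.022174431388535826 0.197 [-0.002  -0.0002  0.0048]
0.17 8.62 [ 2.6 -0.2 -5.6] 0.022160809434450986 0.19604 [-0.0045 -0.0006  0.0098]
0.22 8.92 [ 1.3 -0.5 -6.1] 0.02191917928895412 0.19546 [-0.0077 -0.001   0.0148]
0.25 9.22 [ 1.1 -1.  -8.2] 0.021611570400472187 0.19446 [-0.0096 -0.0013  0.0175]
```

Run:
```python
import cv2,numpy as np
f=lambda n:cv2.resize(cv2.imread(f"pics/{n}.png")[158:235,125:192],None,fx=5,fy=5,interpolation=3)
cv2.imwrite("pics/c8.png",np.hstack([f("s5"),f("s6")]))
```

```text
(no output)
```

View pics/c8.png

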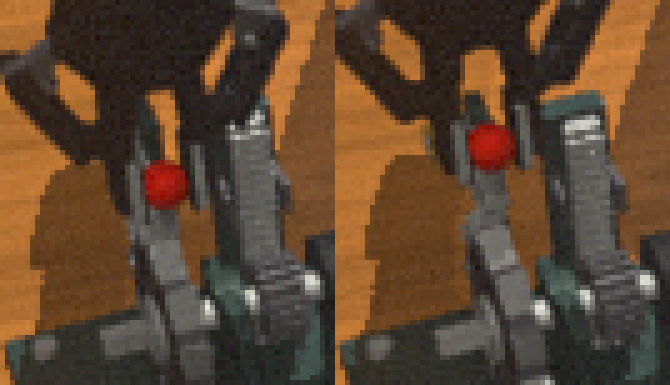

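Run:
```python
from bench import env, hand, kin, vision, sensors
from tr import *
p0=np.array(json.load(open("p0.json"))); near=.1945
env.move_l(list(p0+knob(.20)-knob(.069)),rate=.06)
while True:
    z,f=tz(vision,near); near=z
    print(round(sensors.read_time_s(),2),round(z,5),np.round(sensors.read_ft_force(),1),[round(a,4) for a in ptrz(f)[:2]])
    if z<.1755: break
    env.hold(min(1.0,(z-.175)/.0035))
cv2.imwrite("pics/s7.png",f)
```

```text
9.52 0.19347 [-5.6 -2.3 -0. ] [np.float64(0.1515), np.float64(0.161)]
10.57 0.19001 [-5.4 -1.   2.1] [np.float64(0.151), np.float64(0.161)]
11.62 0.18697 [-5.  -1.5  2.2] [np.float64(0.152), np.float64(0.161)]
12.67 0.18348 [-4.3 -0.6  1.6] [np.float64(0.152), np.float64(0.161)]
13.72 0.18046 [-4.5 -0.9  1.3] [np.float64(0.152), np.float64(0.1605)]
14.77 0.17699 [-5.7 -1.1  1.8] [np.float64(0.152), np.float64(0.1605)]
15.38 0.17501 [-6.3 -2.3  1.8] [np.float64(0.152), np.float64(0.161)]
```

Run:
```python
import cv2,numpy as np
f=cv2.imread("pics/s7.png")
a=cv2.resize(f[175:245,130:180],None,fx=7,fy=7,interpolation=3);b=cv2.resize(f[185:255,215:275],None,fx=7,fy=7,interpolation=3)
cv2.imwrite("pics/c9.png",np.hstack([a,b]))
```

```text
(no output)
```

View pics/c9.png

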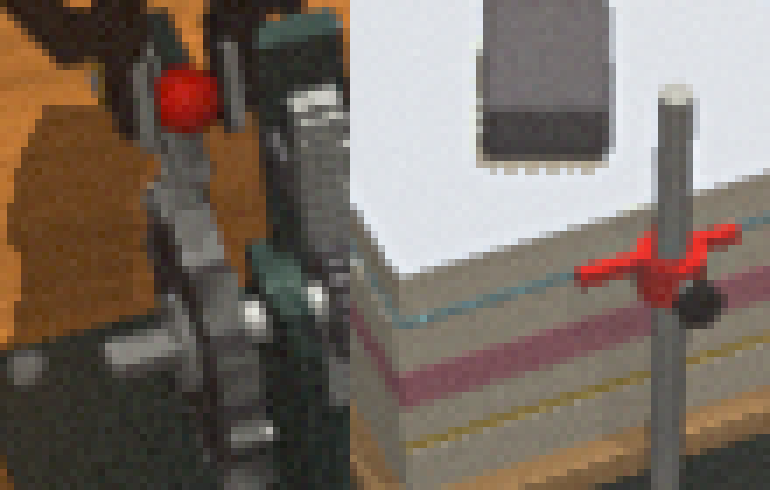

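Run:
```python
from bench import env, hand, kin, vision, sensors
from tr import *
p0=np.array(json.load(open("p0.json"))); near=.175
env.hold(.65)
def rep(n):
    global near
    z,f=tz(vision,near); near=z
    print(n,round(sensors.read_time_s(),2),round(z,5),np.round(sensors.read_ft_force(),1),np.round(sensors.read_eef_pos()-p0,4)); return f
rep('w')
for th in (.15,.11,.09,.07):
    r=env.move_l(list(p0+knob(th)-knob(.069)),rate=.06,max_force=15)
    f=rep((th,r))
cv2.imwrite("pics/s8.png",f)
```

```text
w 16.08 0.17298 [-5.3 -1.6  2.9] [-0.0073 -0.001   0.0136]
(0.15, False) 16.38 0.17199 [-5.8 -1.1  1.3] [-0.0046 -0.0006  0.0085]
(0.11, False) 16.68 0.17099 [-5.  -1.8  2.5] [-0.0028 -0.0003  0.0046]
(0.09, False) 16.98 0.16999 [-5.9 -1.4  2.6] [-0.002  -0.0003  0.0028]
(0.07, False) 17.28 0.16901 [-6.7 -1.2  4. ] [-0.0012 -0.0001  0.0009]
```

Run:
```python
import cv2,numpy as np
f=lambda n:cv2.resize(cv2.imread(f"pics/{n}.png")[158:235,125:192],None,fx=5,fy=5,interpolation=3)
cv2.imwrite("pics/c10.png",np.hstack([f("s5"),f("s8")]))
```

```text
(no output)
```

View pics/c10.png

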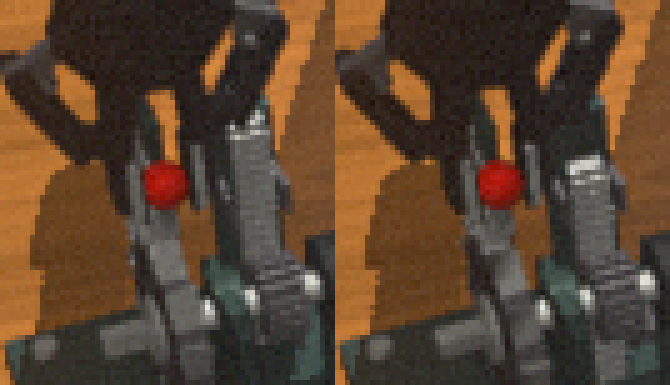

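Run:
```python
from bench import env, hand, kin, vision, sensors
from tr import *
p0=np.array(json.load(open("p0.json"))); near=.169
def rep(n):
    global near
    z,f=tz(vision,near); near=z
    F=np.array(sensors.read_ft_force())
    print(n,round(sensors.read_time_s(),2),round(z,5),F.round(1),np.round(sensors.read_eef_pos()-p0,4)); return F
for th in (.055,.04,.03,.02):
    r=env.move_l(list(p0+knob(th)-knob(.069)),rate=.04,max_force=8)
    F=rep((th,r))
    if r or F[2]>11: break
for i in range(3):
    env.hold(.3); rep('h')
```

```text
(0.055, False) 17.58 0.16802 [-6.5 -1.1  4.6] [-0.0006 -0.0001 -0.0005]
(0.04, False) 17.88 0.16703 [-6.  -1.4  3.8] [-0.0001 -0.     -0.002 ]
(0.03, False) 18.18 0.16604 [-5.6 -0.2  5. ] [ 0.0006  0.0001 -0.0028]
(0.02, False) 18.48 0.16602 [-7.5 -0.1  4.8] [ 0.0009  0.0001 -0.0037]
h 18.83 0.16601 [-6.6  0.4  5.5] [ 0.0009  0.0002 -0.0037]
h 19.18 0.16601 [-6.5 -0.2  6.1] [ 0.0009  0.0002 -0.0037]
h 19.53 0.16602 [-6.8 -0.9  6.8] [ 0.0009  0.0002 -0.0037]
```

Run:
```python
from bench import vision
from h import *
f=snap(vision,"scene","s9")["frame"]
g=f.astype(float); r=g[:,:,2]-g[:,:,1]
for xh in (.152,):
  for nm,ys in (('L',np.arange(.178,.189,.001)),('R',np.arange(.222,.232,.001))):
    p=prof(r,xh,ys); i=(ZG>.148)&(ZG<.17); print(nm,list(zip((ZG[i]*1e3).round(1),p[i].round())))
for ys in (np.arange(.12,.17,.002),np.arange(.245,.292,.002),np.arange(.178,.189,.001),np.arange(.222,.232,.001)):
    p=prof(g.mean(2),.148,ys);i=(ZG>.158)&(ZG<.174); print(list(zip((ZG[i]*1e3).round(1),p[i].round())))
cv2.imwrite("pics/c11.png",cv2.resize(f[185:245,215:300],None,fx=9,fy=9,interpolation=cv2.INTER_CUBIC))
```

```text
L [(np.float64(148.0), np.float64(-1.0)), (np.float64(148.5), np.float64(2.0)), (np.float64(149.0), np.float64(8.0)), (np.float64(149.5), np.float64(17.0)), (np.float64(150.0), np.float64(27.0)), (np.float64(150.5), np.float64(38.0)), (np.float64(151.0), np.float64(48.0)), (np.float64(151.5), np.float64(58.0)), (np.float64(152.0), np.float64(67.0)), (np.float64(152.5), np.float64(75.0)), (np.float64(153.0), np.float64(83.0)), (np.float64(153.5), np.float64(91.0)), (np.float64(154.0), np.float64(100.0)), (np.float64(154.5), np.float64(109.0)), (np.float64(155.0), np.float64(120.0)), (np.float64(155.5), np.float64(131.0)), (np.float64(156.0), np.float64(141.0)), (np.float64(156.5), np.float64(151.0)), (np.float64(157.0), np.float64(158.0)), (np.float64(157.5), np.float64(162.0)), (np.float64(158.0), np.float64(164.0)), (np.float64(158.5), np.float64(160.0)), (np.float64(159.0), np.float64(149.0)), (np.float64(159.5), np.float64(133.0)), (np.float64(160.0), np.float64(114.0)), (np.float64(160.5), np.float64(94.0)), (np.float64(161.0), np.float64(74.0)), (np.float64(161.5), np.float64(55
[... 6765 characters left out ...]
 np.float64(149.0)), (np.float64(165.5), np.float64(158.0)), (np.float64(166.0), np.float64(169.0)), (np.float64(166.5), np.float64(180.0)), (np.float64(167.0), np.float64(191.0)), (np.float64(167.5), np.float64(202.0)), (np.float64(168.0), np.float64(212.0)), (np.float64(168.5), np.float64(220.0)), (np.float64(169.0), np.float64(226.0)), (np.float64(169.5), np.float64(229.0)), (np.float64(170.0), np.float64(231.0)), (np.float64(170.5), np.float64(232.0)), (np.float64(171.0), np.float64(232.0)), (np.float64(171.5), np.float64(232.0)), (np.float64(172.0), np.float64(231.0)), (np.float64(172.5), np.float64(231.0)), (np.float64(173.0), np.float64(231.0)), (np.float64(173.5), np.float64(230.0))]
```

View pics/c11.png

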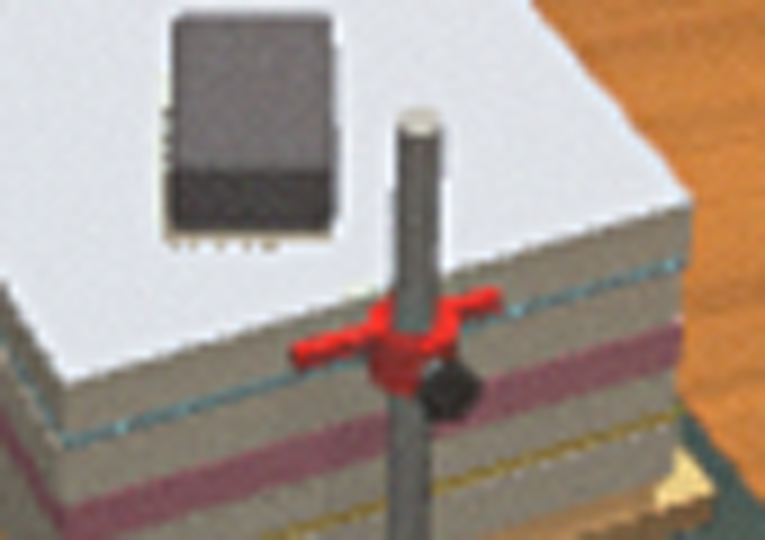

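Run:
```python
from bench import env, hand, kin, vision, sensors
from tr import *
p0=np.array(json.load(open("p0.json")))
def rep(n):
    F=np.array(sensors.read_ft_force())
    print(n,round(sensors.read_time_s(),2),F.round(1),np.round(sensors.read_eef_pos()-p0,4)); return F
for th in np.arange(.012,-.08,-.007):
    r=env.move_l(list(p0+knob(th)-knob(.069)+np.array([-.0005,0,0])),rate=.02,max_force=6)
    F=rep((round(th,3),r))
    if F[2]>15: break
f=snap(vision,"scene","s10")["frame"]; print(topz(f,.166))
```

```text
(np.float64(0.012), False) 19.83 [-6.8 -0.7  6.7] [ 0.0013  0.0002 -0.0041]
(np.float64(0.005), False) 20.08 [-5.7 -0.9  6.5] [ 0.0017  0.0002 -0.0047]
(np.float64(-0.002), False) 20.33 [-5.7  0.1  7.6] [ 0.002   0.0003 -0.0054]
(np.float64(-0.009), False) 20.58 [-5.3 -2.3  7.2] [ 0.0024  0.0003 -0.0061]
(np.float64(-0.016), False) 20.83 [-5.9 -0.5  7.2] [ 0.0026  0.0004 -0.0069]
(np.float64(-0.023), False) 21.08 [-4.4 -0.5  8.3] [ 0.0031  0.0004 -0.0075]
(np.float64(-0.03), False) 21.33 [-5.9 -0.8  9.3] [ 0.0032  0.0004 -0.0079]
(np.float64(-0.037), False) 21.58 [-5.7  0.1 11.8] [ 0.0037  0.0005 -0.0083]
(np.float64(-0.044), False) 21.83 [-7.  -0.2 13. ] [ 0.0038  0.0005 -0.0086]
(np.float64(-0.051), False) 22.08 [-7.7 -0.2 14.7] [ 0.0041  0.0005 -0.0089]
(np.float64(-0.058), False) 22.33 [-7.4  0.7 15.4] [ 0.0045  0.0005 -0.0093]
(np.float64(0.16599335562613737), np.float64(9.509243232556116))
```

Run:
```python
from bench import env, hand, kin, vision, sensors
from look import *
p0=np.array(sensors.read_eef_pos())
hand.move_gripper(0.055,30)
print(sensors.read_time_s(),sensors.read_ft_force())
env.move_l(list(p0+[-.003,0,.012]),rate=.06,max_force=6)
env.move_l(list(p0+[-.003,0,.062]),rate=.15,max_force=6)
hand.move_gripper(0.0)
print(sensors.read_time_s(),sensors.read_ft_force(),sensors.read_eef_pos(),sensors.read_gripper_width())
look(vision,sensors,"11")
f=cv2.imread("pics/s11.png"); print(topz(f,.166))
for n in ("scene0","s5","s8","s11"):
    g=cv2.imread(f"pics/{n}.png").astype(int); m=(g[:,:,2]>110)&(g[:,:,1]<60)&(g[:,:,0]<60); m[:,:140]=0;m[:,175:]=0
    y,x=np.nonzero(m); print(n,x.mean().round(2),y.mean().round(2),len(x))
    
for th in (.07,.04,.02,0,-.02): print(th,proj("scene",knob(th)),proj("top",knob(th)))
```

```text
22.8 [ 0.14323799 -0.322241   -0.65861943]
24.2667 [ 0.50131043 -0.47942931  0.32187012] [ 0.5881409  -0.1440764   0.22190198] 0.00047742438882139083
(np.float64(0.16599109563469716), np.float64(9.479533649996597))
scene0 157.19 194.1 63
s5 157.37 194.11 57
s8 157.32 193.92 60
s11 157.92 197.61 64
0.07 [[157.16849454 194.16558283]] [[350.37071016 163.3275814 ]]
0.04 [[157.44739963 195.48246294]] [[350.02472499 163.03771229]]
0.02 [[157.62792479 196.35334698]] [[349.797042   162.86610333]]
0 [[157.80402404 197.21810329]] [[349.57183663 162.71177798]]
-0.02 [[157.97561787 198.07631015]] [[349.34919099 162.5747049 ]]
```

View pics/l11.png

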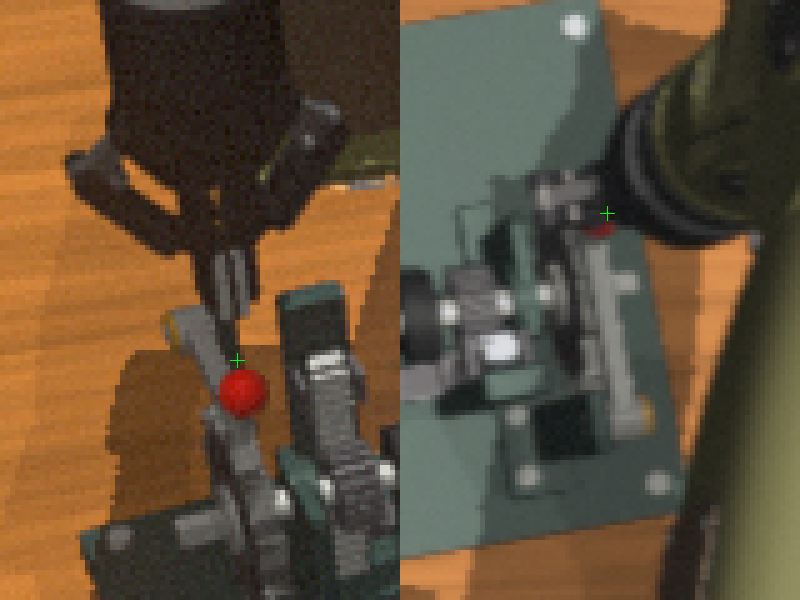

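Run:
```python
from bench import env, hand, kin, vision, sensors
from look import *
k=knob(0.0); print(k)
print(env.move_l([k[0],k[1],.206],rate=.08,max_force=5),sensors.read_time_s(),sensors.read_ft_force())
print(env.move_l([k[0],k[1],.165],rate=.02,max_force=8),sensors.read_time_s(),sensors.read_ft_force(),sensors.read_eef_pos())
look(vision,sensors,"12")
f=cv2.imread("pics/s12.png"); print(topz(f,.166))
```

```text
[ 0.58910474 -0.14398037  0.206     ]
False 24.7167 [-0.43699818 -0.1151313   0.33030678]
True 25.7833 [-0.73063562 -0.30765331  4.65499905] [ 0.58916812 -0.14397588  0.18796388]
(np.float64(0.165994318138496), np.float64(9.515730080887039))
```

View pics/l12.png

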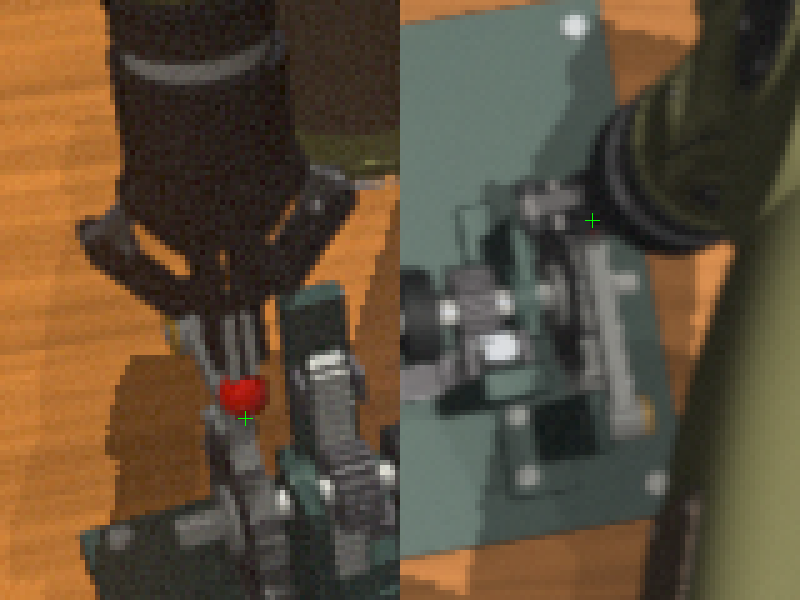

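Run:
```python
from bench import env, hand, kin, vision, sensors
from h import *
p=np.array(sensors.read_eef_pos())
for i in range(1,30):
    t=p+[0,0,-.0004*i]
    r=env.move_l(list(t),rate=.01,max_force=10)
    env.hold(.1)
    F=sensors.read_ft_force(); e=sensors.read_eef_pos()
    print(i,round(sensors.read_time_s(),2),r,np.round(F,1),round(e[2],5))
    if F[2]>17: break
env.hold(.3); print(sensors.read_ft_force(),sensors.read_eef_pos())
```

```text
1 26.23 False [-1.9  0.6  5.5] 0.18789
2 26.58 False [-1.1  0.7  7.3] 0.18781
3 26.93 False [-2.8 -0.6  8.9] 0.18775
4 27.28 False [-2.4  0.9  9.3] 0.18773
5 27.63 False [-3.5 -0.1 11.1] 0.18766
6 27.98 False [-3.9  0.4 12.9] 0.18765
7 28.33 False [-4.7  0.8 14.5] 0.18759
8 28.68 False [-3.7  0.6 15. ] 0.18752
9 29.03 False [-4.5  1.1 17.8] 0.18747
[-5.45512367  2.4038517  17.80551901] [ 0.58947837 -0.14410606  0.18744602]
```

Run:
```python
from bench import env, hand, kin, vision, sensors
from h import *
p=np.array([.58917,-.14398,.18796-.0036])
for i in range(1,8):
    env.move_l(list(p+[-.0004*i,0,-.0003*i]),rate=.01,max_force=6)
    env.hold(.1)
    F=sensors.read_ft_force(); e=sensors.read_eef_pos()
    print(i,round(sensors.read_time_s(),2),np.round(F,1),round(e[2],5))
    if F[2]>20.6: break
env.hold(.5); print(sensors.read_ft_force(),sensors.read_eef_pos())
f=snap(vision,"scene","s13")["frame"]; print(topz(f,.166))
```

```text
1 29.68 [-4.4  1.6 17.7] 0.18743
2 30.03 [-4.9  2.3 18.6] 0.18743
3 30.38 [-3.8  1.9 19.4] 0.18739
4 30.73 [-4.1  2.1 19.7] 0.18736
5 31.08 [-3.5  1.5 20.2] 0.18734
6 31.43 [-2.6  0.9 20.9] 0.18729
[-1.88650097  2.30610974 20.10869733] [ 0.58958336 -0.14413638  0.18731346]
(np.float64(0.1659870557743964), np.float64(9.52989383454306))
```

Run:
```python
from bench import env, hand, kin, vision, sensors
from look import *
e=np.array(sensors.read_eef_pos())
env.move_l(list(e+[0,0,.10]),rate=.12)
env.hold(.3)
look(vision,sensors,"14")
f=cv2.imread("pics/s14.png"); print(sensors.read_time_s(),sensors.read_ft_force(),topz(f,.166),ptrz(f)[:2])
g=f.astype(int); m=(g[:,:,2]>110)&(g[:,:,1]<60)&(g[:,:,0]<60); m[:,:140]=0;m[:,175:]=0
y,x=np.nonzero(m); print(x.mean().round(2),y.mean().round(2),len(x))
cv2.imwrite("pics/c14.png",cv2.resize(f[130:300,50:400],None,fx=2.2,fy=2.2,interpolation=3))
```

```text
33.4083 [ 0.30158048 -0.24842714 -0.07497206] (np.float64(0.16598877662576966), np.float64(9.435479206009802)) (np.float64(0.15200000000000005), np.float64(0.16100000000000006))
158.09 197.63 67
```

View pics/l14.png

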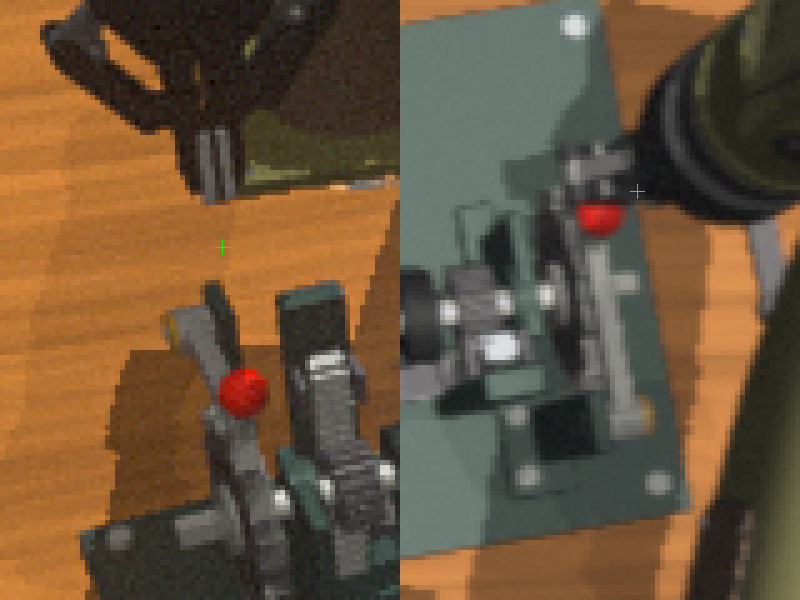

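View pics/c14.png

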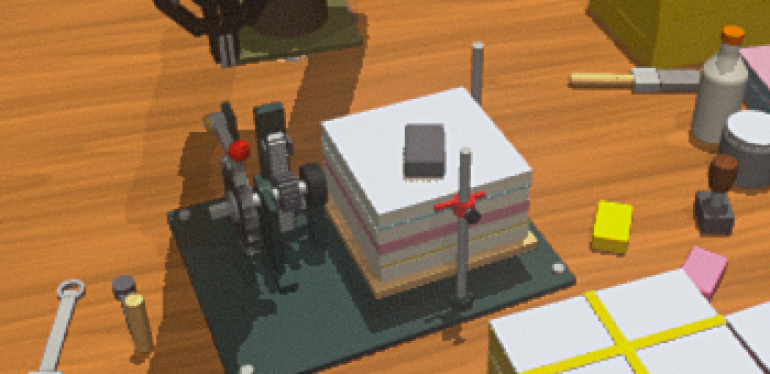

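Run:
```python
from bench import close_job
print(close_job())
```

```text
the job is handed in; nothing more can be done
None
```

I lowered the pile three teeth, put the pawl back and seated it, and handed the job in at about 33 s. No verdict was reported.

**What I did:** I gripped the red knob and lifted the pawl clear. I tracked the pile's top edge in the camera while it sank. I lowered the pawl back in during the third tooth, and the pile came to rest on it. I pushed the knob down to about 15 N while still gripping it. After letting go I pressed from above with closed fingers, up to about 21 N, and backed off.

**Last checks:**
- **Pile height:** the top dropped 31.5 mm, exactly three teeth, and its height held steady through the pushing and after release.
- **Pawl seating:** the knob sat in the same image position before and after the 21 N push. That fits a fully home pawl, but I could not measure the nose depth directly.
- **Scene:** the weight still lies on the pile, the bystanders in view look undisturbed, and the robot is touching nothing.

**Less certain:**
- **Choice of tooth:** the pile top is about 5 mm above the pointer. Four teeth would have left it about 5 mm below, so it was a near tie. I stayed at three, which is within the 8 mm limit.
- **Fingertip position:** the fingertips appeared, and made contact, about 20 to 30 mm behind the stated TCP. I set the grasp and push heights from the camera images instead.

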